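Press a cartridge plug home with bench-mounted locking pliers

TASK

Take the cartridge from its rest and lay it in the vee between the jaws of the locking pliers on the base plate, its plug towards the moving jaw, and let go. Squeeze the moving handle towards the fixed one until it goes over centre, the plug is pressed home and the pliers stay locked with your hand off them; then flick the release lever outwards so that they spring fully open, leaving the cartridge lying in the vee. Feel your way: stop pushing as soon as the handle snaps over, not bearing on the locked pliers with more than about 15 N, nor on handle or lever with more than 30 N at any time, and leave the things standing round about where they are.

Things in the scene. Friction and masses are not known exactly. Their poses are not given: they have to be found in the camera images.
- pliers: Steel locking pliers lying flat on a grey base plate (185 x 150 x 10 mm), none of it above 80 mm. Origin on the worktop below the pivots; own x runs from the handle ends (-x) to the jaws (+x), own y from the fixed half to the moving half, z up. Fixed handle: 15 mm round bar at y -12, z 62, x 0 to -108 mm. Moving handle: pivot (upright axis) at x 0, y 20, splayed towards +y when open.
- cradle (a point): Where the cartridge's centre belongs: x 75, y 0, z 62 mm in the pliers' frame. Two 90 degree vee blocks (11 mm thick, at y -27.5 and +27.5, arms rising to about the cartridge's axis) carry the barrel, its axis along the pliers' y; the 44 mm between them are open for fingers. A cartridge laid here has about 3 mm to each jaw.
- anvil (a point): Centre of the fixed jaw's flat face (22 mm round), at x 75, y -38, z 62 mm in the pliers' frame, facing +y. The moving jaw opposite carries a round sprung pad, its tip near y +46 mm when open.
- handle (a joint): Angle of the moving handle, rad: 0 open (it springs back), growing as it is squeezed. 95 mm from the pivot it needs up to 13 to 18 N (most near 0.15 to 0.3), then it goes over centre and snaps onto a small stop screw between the handles. The screw's setting varies unseen: locked lies anywhere from 0.47 to 0.55; pushing on against this rigid stop raises the force.
- handle_grip (a point): On the centre line of the moving handle (bar 14 mm wide, 18 mm high, 122 mm long from its pivot), 95 mm from the pivot, z 62 mm: push here from its outer (+y) side towards the pliers' -y; it travels about 45 mm.
- release (a joint): Angle of the release lever on the moving handle, rad: 0 at rest (sprung), up to 0.75 as its free end is pushed outwards (pliers' +y, away from the fixed handle). After some easy travel its nose bears on the fixed handle and, with 2 to 8 N on the free end, pries the locked pliers back over centre; handle and lever then jump away towards +y.
- lever_tip (a point): On the centre line of the release lever's free end, z 62 mm: an 8.4 mm round bar with a 13 mm ball at its end (3 mm beyond this point), standing about 35 mm out past the ends of both handles. Push it from its -y side towards the pliers' +y; the space beside it is free.
- cartridge_mid (a point): Centre of the loose cartridge: grey barrel 22 mm in diameter, 70 mm long, about 0.13 kg, lying level; own y runs along it towards the plug. At the start it lies in a low aluminium rest (110 x 70 x 8 mm plate) with two vee blocks like those of the pliers, 44 mm apart, its axis 45 mm above the worktop; fingers fit between the blocks.
- plug_face (a point): Centre of the outer face of the steel plug (15 mm in diameter) in the end of the cartridge; it stands 8 mm out of the barrel at the start and 3 mm when pressed home.
- plug (a joint): How far the plug has been pressed in, m: 0 at the start, 0.005 fully home. It moves stiffly (about 10 N) and stays where it is.
- petri_dish: Bystander: a small clear dish, 57 mm across, 14 mm high; origin at the centre of its underside.
- stain_jar: Bystander: a white jar, 60 mm across, 76 mm high; origin at the centre of its underside.
- well_plate: Bystander: a white well plate, 86 x 128 x 14 mm; origin at the centre of its underside.
- calculator: Bystander: a black pocket calculator, 68 x 118 x 11 mm; origin at the centre of its underside.
Not all that is in view belongs to the job. Leave any purple look-alike of the part that bears cartridge_mid alone.

How it is judged (in metres and radians):
On the way, in this order (a step that is already met when the one before it is completed fails the run):
1. the cartridge lies in the vee of the open pliers, plug towards the moving jaw and not yet pressed (distance between cartridge_mid and cradle below 0.007 m and y of plug_face in the frame of pliers above 0.025 m and value of joint handle below 0.1 rad and value of joint plug below 0.002 m and contact force between the fingers and pliers below 0.1 N), for 0.2 s.
2. the pliers stay locked over centre on the cartridge with the robot off them, the plug pressed home (distance between cartridge_mid and cradle below 0.007 m and y of plug_face in the frame of pliers above 0.025 m and value of joint handle above 0.45 rad and value of joint plug above 0.0042 m and contact force between the fingers and pliers below 0.1 N), for 0.3 s.
3. the release lever is flicked outwards while the pliers are still locked (value of joint release above 0.15 rad and value of joint handle above 0.36 rad).
At the end, for the whole second after the job is handed in: The pliers have sprung open (handle under 0.05 rad), the plug is home (pressed in more than 4.2 mm), and the cartridge lies level in the vee, its centre within 7 mm of the cradle point and its plug towards the moving jaw (distance between cartridge_mid and cradle below 0.007 m and y of plug_face in the frame of pliers above 0.025 m and value of joint handle below 0.05 rad and value of joint plug above 0.0042 m and angle between cartridge_mid's own y axis and vertical between 1.47 and 1.67 rad); the robot touches nothing.
It fails at once if the robot bears on the handle or lever with more than 30 N (contact force between any of the fingers, the arm and handle above 30 N).
It fails at once if the robot bears on the pliers with more than 15 N after they have snapped over (value of joint handle above 0.46 rad and contact force between any of the fingers, the arm and handle above 15 N).
It fails at once if a bystander (dish, jar, well plate, calculator) is shifted by more than 25 mm (distance of any of petri_dish, stain_jar, well_plate, calculator from where it was at the start of the episode above 0.025 m).
It also fails if it takes over 58 s, if anything falls off the work surface, if the arm or the gripper's body presses on something with over 40 N, if the wrist force passes 120 N, or if a joint passes its speed limit or range.

ROBOT

A 7-joint arm with a two-finger parallel gripper is mounted at the origin on a cart in front of the work surface, level with it; the furniture and walls round the work are solid. World frame = base frame: x ahead of the robot, y to its left, z up, the work surface at z = 0. Lengths are in mm, angles in degrees, forces in N, time in s.
With the tool pointing down it reaches from about 350 to 900 mm from the base axis. Payload 19.9 kg.
Tool frame: the origin (TCP) lies on the mounting face of the last link; the fingertips stand bot.finger_overhang ahead of it and the grasp point (between the pads) lies 155 mm ahead of it (bot.finger_overhang is the distance from the TCP to the fingertips, in mm); x points along the fingers, y is the direction in which the jaws open and shut, and the axes are right-handed (so a half turn about x gives the same grasp; the last joint's range is limited). The gripper opens to 85 mm and grips with 20 to 120 N. Pads are 22 mm wide; open, the fingers measure 114 mm over their backs; the gripper's body (76 mm by 85 mm) begins 54 mm behind the grasp point. The pads swing forward as they close: fully open they stand 13 mm farther back than shut.
Start: joints at [71.476, 23.915, -0.59, 92.452, 0.269, 63.638, -3.037], TCP at [173.809, -600.341, 404.66] pointing down, gripper open.
Joint ranges: [-161.28, 161.28], [-22.2, 115.67], [-73.04, 71.86], [3.21, 147.25], [-68.34, 248.33], [10.77, 114.83], [-161.83, 161.83]. Speed limits (degrees/s): [108.29, 108.29, 136.94, 136.94, 172.46, 172.46, 172.46].

INTERFACE

Orientations are given as [roll, pitch, yaw] about the fixed x, y, z axes, in that order (R = Rz(yaw) Ry(pitch) Rx(roll)).
In Python, from station import bot, cams, ticket gives the robot as it stands.
- The arm moves only by the tool send_rows, never from a script. Its argument "moves" is a list of rows, each a list of 3 entries, a list of its own where there are three numbers: the closure, from -1 (fully open) to 1 (shut), so that 0 is half open, then the shift along the world's x, y, z in m, then the turn, a rotation vector about the world's x, y, z in degrees. In form: [[fingers, [tx, ty, tz], [wx, wy, wz]], ...]. A call has 1 to 8 rows; each row shifts and turns the pose as measured when the row begins; what a row does not reach is not made up. A row lasts 1/12 s, in which the tool goes at most 41.7 mm and 7.16 degrees, less where a joint would pass 70% of its speed; a pose out of reach is approached as far as the arm can. A call is refused whole if a number of a shift passes 0.0417 or a number of a turn 7.16, either way. A call with a gripper value outside its range is refused whole. The fingers move at their own pace and stop on an object; the grip force is fixed at half the most. Time passes only in rows, so rows that do not move let the fingers close. It gives the time, the measured TCP pose, the force and the opening at its end, in the units of the state.
- bot.get_state(): the state, without advancing time (a new reading comes with each control period).
- cams.read_camera(name): name is "scene" or "side" or "wrist"; returns the picture (480x640x3 uint8, blue, green, red); there is no depth.
- cams.camera_params(name): a dict with "camera_matrix" (3x3 intrinsics, pixels), "R" (3x3) and "t" (3): a world point X has camera coordinates R X + t; the wrist camera has in their place "tool_from_camera" (4x4, takes a point from camera to tool coordinates, whose origin is the TCP and whose axes are the tool frame's). Camera axes: x right, y down, z forward; pixel columns grow to the right and rows downward; lengths in mm; the calibration is good to about 2 mm. A picture is of the moment at which its call begins: read the wrist's pose just before it. camera_params takes no time and is no camera call.
- ticket.finish_job(): hands the job in, once; it reports no verdict.
The state is a dict: "t": time; "joint_positions": joint angles; "dq": joint speeds; "effort": joint torques, N m; "position": TCP position; "tcp_rot": TCP orientation; "ft_force": force on the tool from outside, world axes, zero at the start; "torque": the same for the moment, N m; "opening": finger opening in mm.
Only numpy, scipy, OpenCV 4.12 (cv2) and the standard library are available. Lean on these libraries where they do the work, as an engineer would, in place of code of your own. Each camera call takes 0.05 s, during which the arm holds its last target.

## Working session

There is one attempt and no reset: what is moved stays moved. The work goes in short steps, Python scripts to look and compute and a tool call to move; the robot and the scene stay as the last step left them, time stands still between calls to the robot, and variables do not carry over. Pictures are saved under pics/ and viewed, and the job is handed in when it is done.

Besides the shell and the picture viewer there is one more tool, called after ">>>" as name([rows], argument=value, ...), one row to a line, values as JSON. send_rows: Moves the arm, as the interface text tells. Its arguments: {"type":"object","properties":{"moves":{"type":"array"}},"required":["moves"]}

```bash
ls; mkdir -p pics
python3 - <<'E'
from station import bot,cams
import cv2
print(bot.get_state(), bot.finger_overhang)
for n in ("scene","side","wrist"):
    cv2.imwrite(f"pics/{n}0.png",cams.read_camera(n)); print(n,cams.camera_params(n))
E
```

```text
pics
{'t': 0.0, 'joint_positions': array([71.47594723, 23.94801692, -0.59229935, 92.48518636,  0.26696809,
       63.6383893 , -3.0359653 ]), 'dq': array([-0.00712164, -0.08548224, -0.09080718, -0.03676184, -0.11378824,
       -0.08543268,  0.07770926]), 'effort': array([-2.40040245e-03, -8.64453220e+01,  6.78048749e-01, -4.34902668e+01,
        1.90617575e-02,  7.37982657e-03, -1.20275031e-04]), 'position': array([ 173.79604243, -600.20882014,  404.06268878]), 'tcp_rot': array([-88.06966038,  89.92978077, 108.0785787 ]), 'ft_force': array([ 0.01131127, -0.04922079, -0.05137691]), 'torque': array([ 0.01856627, -0.03053147,  0.07015094]), 'opening': 85.31091537464627} 173.4
scene {'camera_matrix': array([[520.4454255 ,   0.        , 322.76987401],
       [  0.        , 520.4454255 , 239.88300021],
       [  0.        ,   0.        ,   1.        ]]), 'R': array([[-0.61612794, -0.7876318 , -0.00474484],
       [-0.576759  ,  0.4552581 , -0.67829869],
       [ 0.53640975, -0.41518215, -0.73477096]]), 't': array([ 400.61383822,  333.45713108, 1233.74031983])}
side {'camera_matrix': array(
[... 199 characters left out ...]
],
       [-0.39725843,  0.56809361, -0.72073254],
       [ 0.39160337, -0.60533164, -0.69297936]]), 't': array([ 492.4903567 ,  196.00686739, 1064.20264305])}
wrist {'camera_matrix': array([[395.43933882,   0.        , 315.95293439],
       [  0.        , 395.43933882, 236.33951901],
       [  0.        ,   0.        ,   1.        ]]), 'tool_from_camera': array([[-4.37305061e-04, -2.79707324e-01,  9.60085216e-01,
         3.11278564e+01],
       [ 9.99999803e-01, -5.54814201e-04,  2.93848269e-04,
         3.89426393e-01],
       [ 4.50477399e-04,  9.60085155e-01,  2.79707512e-01,
        -7.01518044e+01],
       [ 0.00000000e+00,  0.00000000e+00,  0.00000000e+00,
         1.00000000e+00]])}
```

View pics/scene0.png

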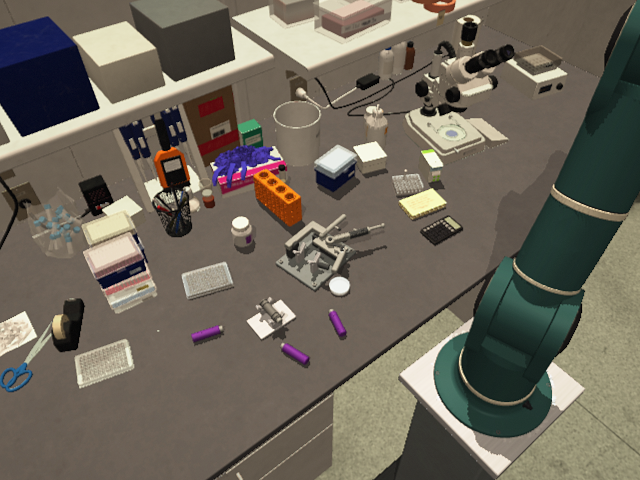

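View pics/side0.png

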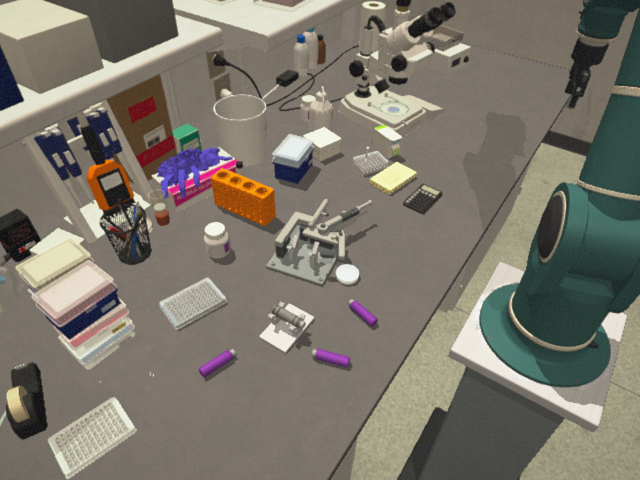

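View pics/wrist0.png

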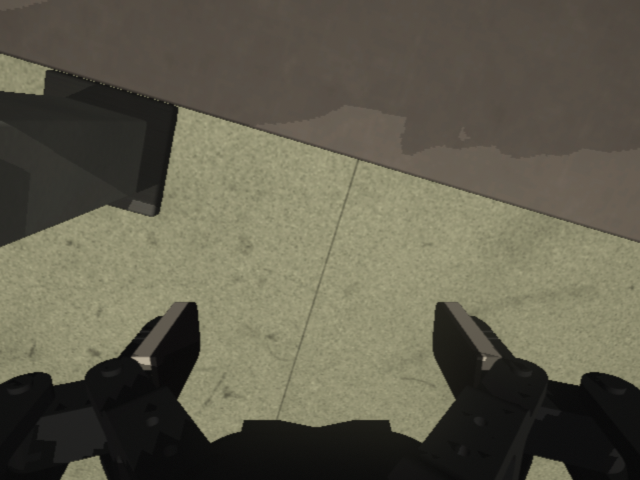

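The scene view shows the grey cartridge in its rest at about (270,312) and the pliers at (325,250), with the lever end near (382,226). The three purple look-alikes are at (208,334), (295,353) and (337,321). The grey one in the two-vee rest fits the description, and I'll confirm it in an enlarged crop.

Run:
```python
import cv2,numpy as np
a=cv2.imread("pics/scene0.png");b=cv2.imread("pics/side0.png")
cv2.imwrite("pics/s_pl.png",cv2.resize(a[200:300,265:395],None,fx=6,fy=6,interpolation=cv2.INTER_CUBIC))
cv2.imwrite("pics/d_pl.png",cv2.resize(b[190:290,260:380],None,fx=6,fy=6,interpolation=cv2.INTER_CUBIC))
c=np.hstack([cv2.resize(a[285:345,240:300],(400,400),interpolation=cv2.INTER_CUBIC),cv2.resize(b[295:355,255:315],(400,400),interpolation=cv2.INTER_CUBIC)])
cv2.imwrite("pics/cart.png",c)
```

```text
(no output)
```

View pics/s_pl.png

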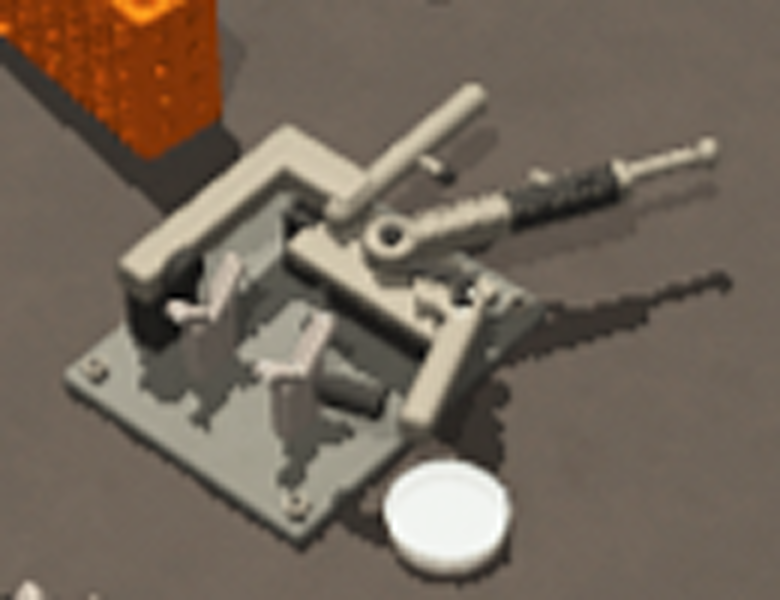

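View pics/d_pl.png

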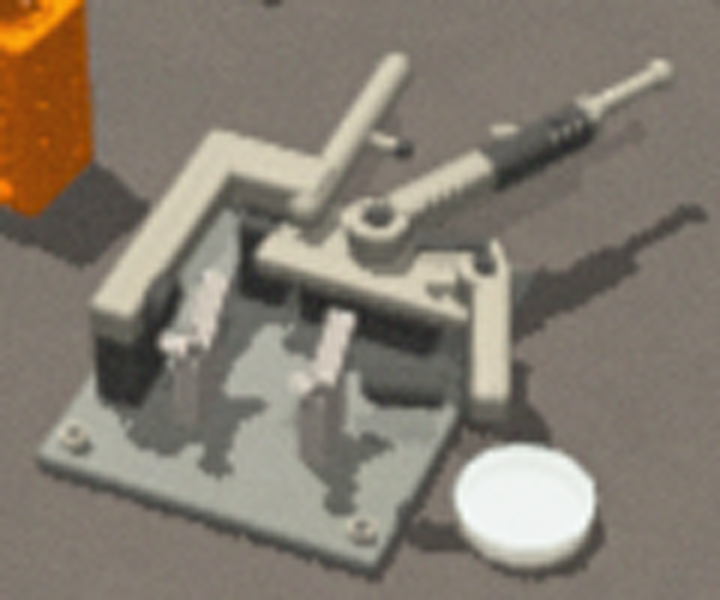

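View pics/cart.png

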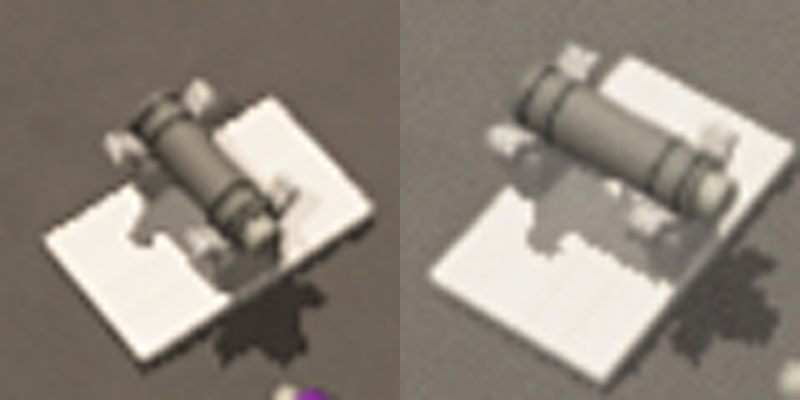

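```bash
cat > h.py <<'E'
import numpy as np,cv2
from station import bot,cams
from scipy.spatial.transform import Rotation as Ro
def extr(n,st=None):
    p=cams.camera_params(n);K=p["camera_matrix"]
    if n=="wrist":
        st=st or bot.get_state(); R=Ro.from_euler("xyz",st["tcp_rot"],degrees=True).as_matrix()
        T=p["tool_from_camera"]; Rc=R@T[:3,:3]; c=R@T[:3,3]+st["position"]
        return K,Rc.T,-Rc.T@c
    return K,p["R"],p["t"]
def ray(n,uv,st=None):
    K,R,t=extr(n,st); d=R.T@np.linalg.inv(K)@np.array([uv[0],uv[1],1.]); return -R.T@t,d/np.linalg.norm(d)
def plane(n,uv,z,st=None):
    c,d=ray(n,uv,st); return (c+d*(z-c[2])/d[2])[:3]
def tri(*obs):
    A=np.zeros((3,3));b=np.zeros(3)
    for n,uv,st in obs:
        c,d=ray(n,uv,st);P=np.eye(3)-np.outer(d,d);A+=P;b+=P@c
    X=np.linalg.solve(A,b)
    return X,[round(float(np.linalg.norm(np.cross(X-ray(n,uv,st)[0],ray(n,uv,st)[1]))),1) for n,uv,st in obs]
def proj(n,X,st=None):
    K,R,t=extr(n,st); p=K@(R@np.asarray(X,float)+t); return p[:2]/p[2]
def fmt(s):
    return dict(t=round(s["t"],2),p=s["position"].round(1).tolist(),r=s["tcp_rot"].round(1).tolist(),f=s["ft_force"].round(1).tolist(),q=s["joint_positions"].round(0).tolist(),o=round(float(s["opening"]),1))
E
python3 - <<'E'
from h import *
np.set_printoptions(precision=1,suppress=True)
S=lambda x,y:(265+x/6-.4,200+y/6-.4); D=lambda x,y:(260+x/6-.4,190+y/6-.4)
print("plate L",plane("scene",S(68,378),10),plane("side",D(40,455),10))
print("plate B",plane("scene",S(300,540),10),plane("side",D(378,560),10))
print("plate R",plane("scene",S(545,312),10))
for nm,s,d in [("hpivot",(388,238),(378,215)),("tipball",(710,150),(660,70)),("fixend",(478,92),(398,62))]:
    print(nm,tri(("scene",S(*s),None),("side",D(*d),None)))
s=lambda x,y:(240+x*.15-.4,285+y*.15-.4); d=lambda x,y:(255+x*.15-.4,295+y*.15-.4)
for nm,a,b in [("cartfar",(155,112),(535-400,92)),("plug",(258,230),(712-400,193))]:
    print(nm,tri(("scene",s(*a),None),("side",d(*b),None)),plane("scene",s(*a),45),plane("side",d(*b),45))
print(plane("scene",(340,286),10), plane("scene",(337,321),10))
E
```

```text
plate L [611.6 198.4  10. ] [611.4 201.1  10. ]
plate B [468.  170.5  10. ] [467.5 169.7  10. ]
plate R [503.9  -5.   10. ]
hpivot (array([540.8,  62.1,  75.5]), [0.3, 0.3])
tipball (array([ 500.7, -103.9,   60.3]), [0.6, 0.6])
fixend (array([597.9, -39.8,  62.7]), [1.2, 1.2])
cartfar (array([495.3, 315.6,  48.2]), [1.3, 1.3]) [498.7 313.8  45. ] [495.6 314.6  45. ]
plug (array([425.4, 315.9,  49. ]), [1.6, 1.6]) [429.4 313.6  45. ] [425.7 314.7  45. ]
[435.  108.8  10. ] [352.2 186.6  10. ]
```

Run:
```python
from h import *
np.set_printoptions(precision=2,suppress=True)
st=bot.get_state()
print(Ro.from_euler("xyz",st["tcp_rot"],degrees=True).as_matrix())
for uv in [(440,150),(480,150),(410,140),(440,115)]: print(uv,plane("scene",uv,0))
print("micro top tri",tri(("scene",(470,22),None),("side",(403,3),None)),tri(("scene",(509,50),None),("side",(449,10),None)))
print("pen",plane("scene",(345,281),14),plane("scene",(242,245),0),tri(("scene",(272,172),None),("side",(230,172),None)))
```

```text
[[-0.    0.28 -0.96]
 [ 0.   -0.96 -0.28]
 [-1.   -0.    0.  ]]
(440, 150) [ 689.23 -554.97    0.  ]
(480, 150) [ 601.9  -665.19    0.  ]
(410, 140) [ 796.6  -513.33    0.  ]
(440, 115) [ 838.6  -713.57    0.  ]
micro top tri (array([ 745.56, -669.68,  383.74]), [20.5, 20.5]) (array([ 570.37, -628.11,  393.13]), [3.5, 3.5])
pen [437.49  89.25  14.  ] [736.81 234.08   0.  ] (array([874.09,  25.9 ,  77.38]), [2.0, 2.0])
```

>>> send_rows([
  [-1,[0.024,0.029,0],[0,0,0]],
  [-1,[0.024,0.029,0],[0,0,0]],
  [-1,[0.024,0.029,0],[0,0,0]],
  [-1,[0.024,0.029,0],[0,0,0]],
  [-1,[0.024,0.029,0],[0,0,0]],
  [-1,[0.024,0.029,0],[0,0,0]],
  [-1,[0.024,0.029,0],[0,0,0]],
  [-1,[0.019,0.036,0],[0,0,0]],
])

```text
t: 0.82
position: [359.4, -356.5, 401.8]
tcp_rot: [-27.7, 89.7, 167.6]
ft_force: [0.6, -0.7, -0.3]
opening: 85.6
```

>>> send_rows([
  [-1,[0.019,0.036,0],[0,0,-2]],
  [-1,[0.019,0.036,0],[0,0,-2]],
  [-1,[0.019,0.036,0],[0,0,-2]],
  [-1,[0.019,0.036,0],[0,0,-2]],
  [-1,[0.019,0.036,0],[0,0,-2]],
  [-1,[0.019,0.036,0],[0,0,-2]],
  [-1,[0.019,0.036,0],[0,0,-2]],
  [-1,[0.005,0.041,0],[0,0,-2]],
])

```text
t: 1.48
position: [498.7, -55.8, 402.1]
tcp_rot: [-22.1, 89.8, 156.5]
ft_force: [0.5, -0.3, 0.6]
opening: 85.3
```

>>> send_rows([
  [-1,[0.003,0.041,0],[0,0,0]],
  [-1,[0.003,0.041,0],[0,0,0]],
  [-1,[0.002,0.041,0],[0,0,0]],
  [-1,[0.002,0.041,0],[0,0,0]],
  [-1,[0.0,0.041,0],[0,0,0]],
  [-1,[0.0,0.041,0],[0,0,0]],
  [-1,[0,0.02,0],[0,0,0]],
  [-1,[0,0,0],[0,0,0]],
])

```text
t: 2.15
position: [505.2, 223.3, 401.8]
tcp_rot: [-49.5, 89.7, 129.3]
ft_force: [0.5, 0.1, -0.3]
opening: 85.4
```

Run:
```python
from h import *
import pickle
st=bot.get_state(); im=cams.read_camera("wrist"); cv2.imwrite("pics/w1.png",im); pickle.dump(st,open("w1.pkl","wb")); print(fmt(st))
print(Ro.from_euler("xyz",st["tcp_rot"],degrees=True).as_matrix().round(3))
```

```text
{'t': 2.15, 'p': [505.2, 223.3, 401.8], 'r': [-49.5, 89.7, 129.3], 'f': [0.5, 0.1, -0.3], 'q': [-3.0, 19.0, -29.0, 102.0, 10.0, 61.0, -127.0], 'o': 85.4}
[[-0.004 -0.02  -1.   ]
 [ 0.005 -1.     0.02 ]
 [-1.    -0.005  0.004]]
```

View pics/w1.png

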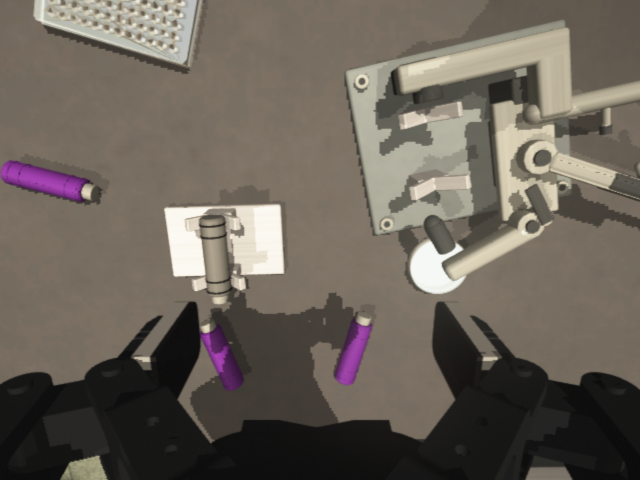

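The wrist view shows the grey cartridge in the rest at (215,255), with its plug at (220,299) towards the robot. A purple look-alike lies close by at (222,355). The pliers are at (490,130), with the vee blocks at (430,115) and (440,187).

Run:
```python
import cv2
a=cv2.imread("pics/w1.png")
cv2.imwrite("pics/w1c.png",cv2.resize(a[195:315,155:295],None,fx=5,fy=5,interpolation=cv2.INTER_CUBIC))
cv2.imwrite("pics/w1p.png",cv2.resize(a[10:300,340:640],None,fx=2.05,fy=2.05,interpolation=cv2.INTER_CUBIC))
```

```text
(no output)
```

View pics/w1c.png

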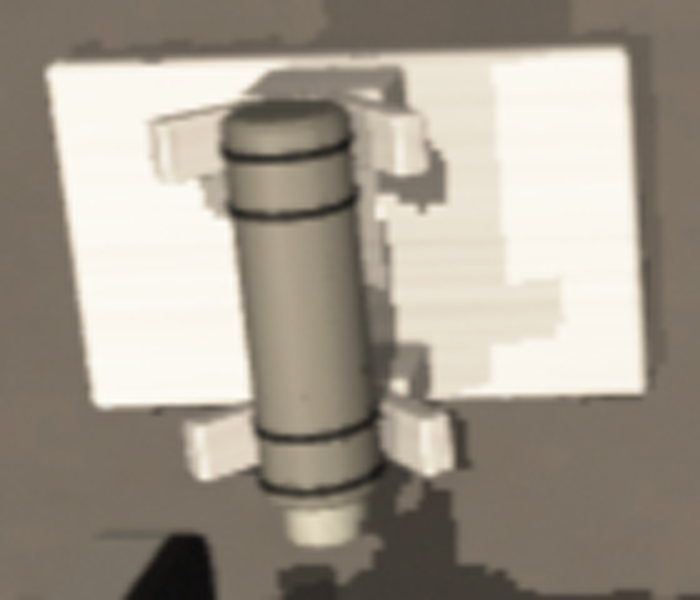

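View pics/w1p.png

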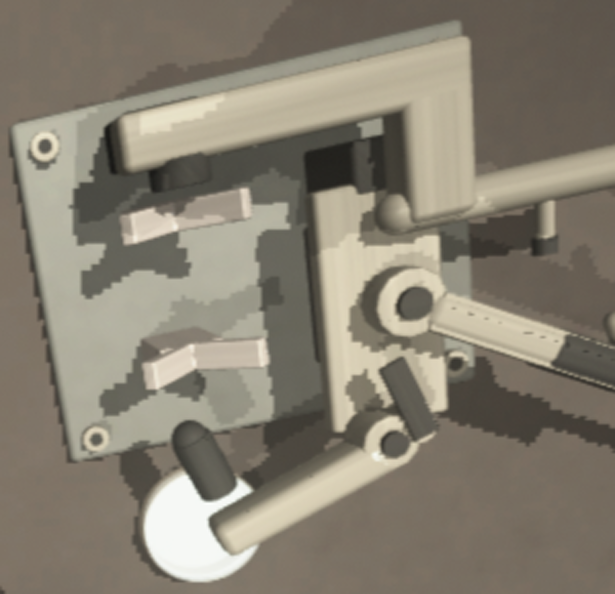

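Run:
```python
from h import *
import pickle
np.set_printoptions(precision=1,suppress=True)
st=pickle.load(open("w1.pkl","rb"))
c=lambda x,y:(155+x/5-.4,195+y/5-.4); p=lambda x,y:(340+x/2.05-.25,10+y/2.05-.25)
W=lambda uv,z:plane("wrist",uv,z,st)
print("far face",W(c(285,112),45),"far top",W(c(286,125),56)); print("near top rim",W(c(322,495),56),"plug tip top",W(c(323,545),52),"band1",W(c(287,150),50),"band4",W(c(322,485),50))
print("rest plate",[W(c(*q),8)[:2] for q in [(48,65),(627,48),(645,390),(97,407)]])
PL,PB,PR=W(p(12,128),10),W(p(75,460),10),W(p(460,25),10)
print(PL,PB,PR, PL-PB, PR-PL)
print("pivot",W(p(413,302),78),"A",[W(p(*q),62) for q in[(125,228),(248,203)]],"B",[W(p(*q),62) for q in[(148,375),(265,352)]])
S=lambda x,y:(265+x/6-.4,200+y/6-.4); D=lambda x,y:(260+x/6-.4,190+y/6-.4)
print("pivot tri",tri(("wrist",p(413,302),st),("scene",S(391,236),None),("side",D(378,215),None)))
print("plug tri",tri(("wrist",c(323,530),st),("scene",(278.3,319.3),None),("side",(301.4,323.6),None)))
print("padtip",W(p(190,435),66))
```

```text
far face [498.  312.7  45. ] far top [498.4 309.7  56. ]
near top rim [432.4 309.7  56. ] plug tip top [420.9 311.5  52. ] band1 [492.7 311.6  50. ] band4 [431.5 311.2  50. ]
rest plate [array([499.1, 366.7]), array([500.3, 258. ]), array([431.8, 257.6]), array([430.2, 365.9])]
[613.3 197.1  10. ] [470.  167.8  10. ] [647.8  18.6  10. ] [143.3  29.3   0. ] [  34.5 -178.5    0. ]
pivot [546.   59.6  78. ] A [array([573.1, 159.3,  62. ]), array([580.9, 115.2,  62. ])] B [array([518.7, 148.3,  62. ]), array([526.7, 104.3,  62. ])]
pivot tri (array([545.2,  55.8,  69.2]), [1.0, 0.9, 0.9])
plug tri (array([424.3, 314.7,  48.8]), [3.2, 2.2, 2.1])
padtip [495.6 131.9  66. ]
```

>>> send_rows([
  [-1,[-0.014,0.03,-0.02],[0,0,0]],
  [-1,[-0.014,0.03,-0.02],[0,0,0]],
  [-1,[-0.013,0.029,-0.02],[0,0,0]],
  [-1,[0,0,-0.03],[0,0,0]],
  [-1,[0,0,-0.03],[0,0,0]],
  [-1,[0,0,0],[0,0,0]],
  [-1,[0,0,0],[0,0,0]],
])

```text
t: 2.78
position: [464.6, 308.0, 278.3]
tcp_rot: [-64.2, 89.9, 114.2]
ft_force: [0.0, 0.7, 0.8]
opening: 85.8
```

```bash
cat > snap.py <<'E'
from h import *
import pickle,sys
n=sys.argv[1]; st=bot.get_state(); im=cams.read_camera("wrist"); cv2.imwrite(f"pics/{n}.png",im); pickle.dump(st,open(f"{n}.pkl","wb")); print(fmt(st))
print(Ro.from_euler("xyz",st["tcp_rot"],degrees=True).as_matrix().round(3).tolist())
E
python3 snap.py w2
```

```text
{'t': 2.78, 'p': [464.6, 308.0, 278.3], 'r': [-64.2, 89.9, 114.2], 'f': [0.0, 0.7, 0.8], 'q': [-14.0, 29.0, -28.0, 107.0, 17.0, 48.0, -143.0], 'o': 85.8}
[[-0.001, -0.028, -1.0], [0.002, -1.0, 0.028], [-1.0, -0.002, 0.001]]
```

View pics/w2.png

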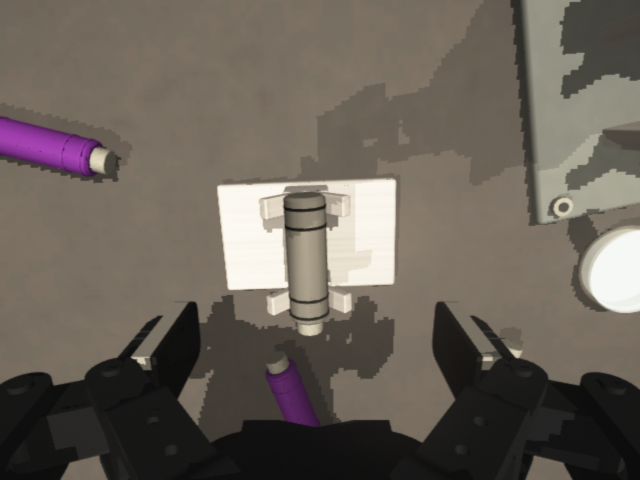

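The cartridge axis runs from (304,200) to (310,332) in the wrist view, between the open fingers.

Run:
```python
from h import *
import pickle
st=pickle.load(open("w2.pkl","rb"))
for uv,z in [((304,200),45),((304,209),52),((308.5,318),52),((308,321),56),((310,334),52)]: print(uv,plane("wrist",uv,z,st).round(1))
```

```text
(304, 200) [495.6 313.1  45. ]
(304, 209) [492.4 313.   52. ]
(308.5, 318) [431.4 312.8  52. ]
(308, 321) [431.8 313.   56. ]
(310, 334) [421.6 312.3  52. ]
```

>>> send_rows([
  [-1,[0,0.004,-0.03],[0,0,0]],
  [-1,[0,0,-0.03],[0,0,0]],
  [-1,[0,0,-0.01],[0,0,0]],
  [-1,[0,0,0],[0,0,0]],
])

```text
t: 3.17
position: [469.0, 309.8, 214.1]
tcp_rot: [-147.7, 89.4, 30.3]
ft_force: [0.1, -0.6, -0.2]
opening: 85.0
```

>>> send_rows([
  [-1,[-0.004,0.003,-0.01],[0,0,0]],
  [-1,[0,0,-0.003],[0,0,0]],
  [-1,[0,0,0],[0,0,0]],
])

```text
t: 3.42
position: [466.5, 312.8, 204.5]
tcp_rot: [-149.9, 89.2, 27.9]
ft_force: [0.2, 0.3, 0.4]
opening: 85.3
```

>>> send_rows([
  [-1,[-0.002,0,-0.004],[0,0,0]],
  [-1,[0,0,0],[0,0,0]],
  [0.2,[0,0,0],[0,0,0]],
  [0.5,[0,0,0],[0,0,0]],
  [1,[0,0,0],[0,0,0]],
  [1,[0,0,0],[0,0,0]],
  [1,[0,0,0],[0,0,0]],
  [1,[0,0,0],[0,0,0]],
])

```text
t: 4.08
position: [465.1, 312.6, 203.5]
tcp_rot: [-155.0, 89.0, 22.9]
ft_force: [-2.8, -8.1, 9.4]
opening: 20.4
```

```bash
python3 snap.py w3
```

```text
{'t': 4.08, 'p': [465.1, 312.6, 203.5], 'r': [-155.0, 89.0, 22.9], 'f': [-2.8, -8.1, 9.4], 'q': [-18.0, 35.0, -24.0, 109.0, 22.0, 39.0, -148.0], 'o': 20.4}
[[0.016, -0.037, -0.999], [0.007, -0.999, 0.038], [-1.0, -0.007, -0.016]]
```

View pics/w3.png

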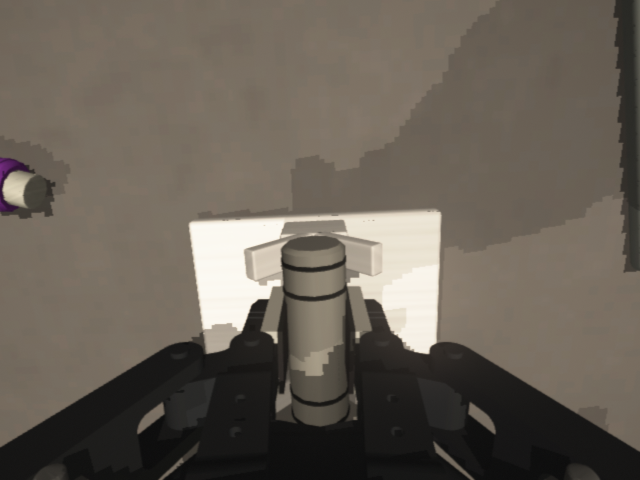

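>>> send_rows([
  [1,[0,0,0.03],[0,0,0]],
  [1,[0,0,0.04],[0,0,0]],
  [1,[0,0,0.035],[0,0,2]],
  [1,[0.005,-0.035,0.01],[0,0,2]],
  [1,[0.005,-0.04,0.01],[0,0,2]],
  [1,[0.005,-0.04,0],[0,0,2]],
  [1,[0.005,-0.03,0],[0,0,2]],
  [1,[0.005,-0.01,0],[0,0,2]],
])

```text
t: 4.8
position: [486.6, 154.5, 333.7]
tcp_rot: [-161.6, 89.1, 29.2]
ft_force: [1.2, 0.7, -0.9]
opening: 20.0
```

>>> send_rows([
  [1,[0,0,0],[0,0,1]],
  [1,[0,0,0],[0,0,0]],
])

```text
t: 4.97
position: [487.5, 150.9, 333.8]
tcp_rot: [-165.9, 89.1, 25.7]
ft_force: [-0.4, 0.4, -2.6]
opening: 20.0
```

```bash
python3 snap.py w4
```

```text
{'t': 4.97, 'p': [487.5, 150.9, 333.8], 'r': [-165.9, 89.1, 25.7], 'f': [-0.4, 0.4, -2.6], 'q': [6.0, 20.0, -31.0, 112.0, 13.0, 51.0, -111.0], 'o': 20.0}
[[0.013, 0.202, -0.979], [0.006, -0.979, -0.202], [-1.0, -0.004, -0.014]]
```

View pics/w4.png

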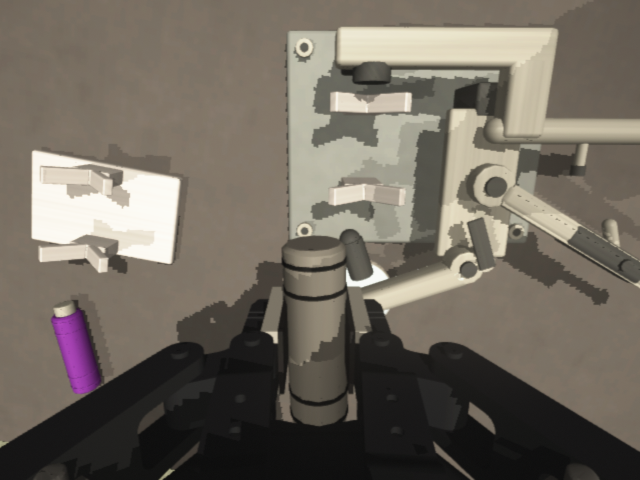

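The cartridge is held with its plug towards the robot. The vee blocks show at (371,102) and (367,191), the anvil at (372,72) and the pivot at (495,187).

Run:
```python
import cv2
a=cv2.imread("pics/w4.png")
cv2.imwrite("pics/w4c.png",cv2.resize(a[50:220,310:520],None,fx=3.5,fy=3.5,interpolation=cv2.INTER_CUBIC))
```

```text
(no output)
```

View pics/w4c.png

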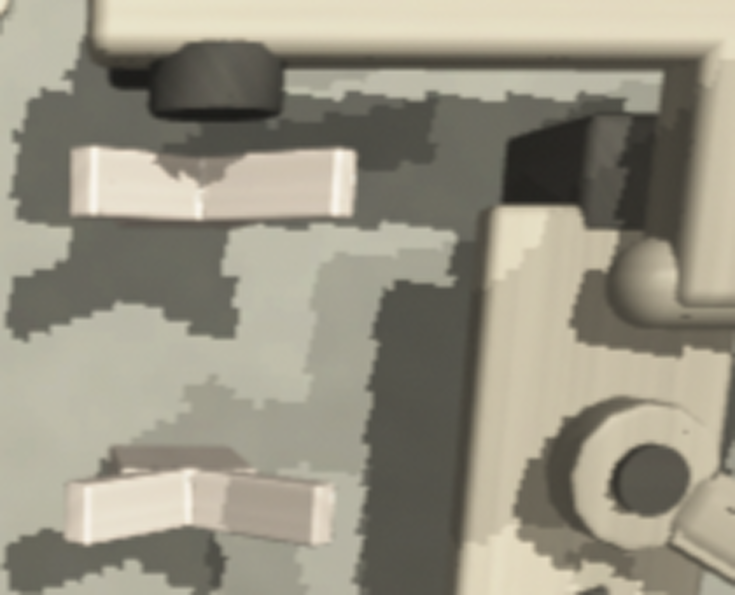

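Run:
```python
from h import *
import pickle
np.set_printoptions(precision=1,suppress=True)
st=pickle.load(open("w4.pkl","rb"))
c=lambda x,y:(310+x/3.5-.35,50+y/3.5-.35)
W=lambda x,y,z:plane("wrist",c(x,y),z,st)
for z in (58,62,66):
  A=W(214,181,z);B=W(200.5,514,z);print(z,A,B,(A+B)/2,np.degrees(np.arctan2(*(A-B)[1::-1])), np.linalg.norm(A-B), "armspan",np.linalg.norm(W(93,181,z)-W(335,181,z)))
for z in (44,47): A=W(201,187,z);B=W(190,497,z);print("apex",z,A,B,(A+B)/2,np.linalg.norm(A-B))
x=np.array([-np.sin(np.radians(11.2)),np.cos(np.radians(11.2)),0]);y=np.array([-x[1],x[0],0])
P=W(652,480,78);P2=W(652,480,72);print("pivot",P,P+75*x-20*y,P2+75*x-20*y)
print("anvil face",W(216,112,62), W(216,112,62)+38*y)
# cartridge in hand: far end centre and band positions
K=lambda u,v,z:plane("wrist",(u,v),z,st)
zc=333.8-158.5
print("held far face",K(314,244,zc),"far top rim", K(315,252,zc+11),"near top", K(319,423,zc+11), zc)
def ang(u): return 0
```

```text
58 [577.5 136.9  58. ] [522.  125.8  58. ] [549.8 131.3  58. ] 11.266619911057644 56.55141165323659 armspan 40.702014497811334
62 [577.2 137.3  62. ] [522.6 126.4  62. ] [549.9 131.9  62. ] 11.266619911057624 55.63086093646155 armspan 40.03946218435363
66 [576.8 137.8  66. ] [523.2 127.1  66. ] [550.  132.4  66. ] 11.26661991105764 54.710310219686406 armspan 39.37690987089594
apex 44 [577.2 137.3  44. ] [522.8 126.3  44. ] [550.  131.8  44. ] 55.52349974735178
apex 47 [577.  137.6  47. ] [523.2 126.7  47. ] [550.1 132.2  47. ] 54.882174556971336
pivot [545.2  58.1  78. ] [550.2 135.6  78. ] [549.9 132.7  72. ]
anvil face [587.6 139.5  62. ] [550.3 132.2  62. ]
held far face [519.2 158.2 175.3] far top rim [519.9 157.9 186.3] near top [458.  143.8 186.3] 175.3
```

>>> send_rows([
  [1,[0.03,-0.009,0],[0,0,0]],
  [1,[0.03,-0.008,0],[0,0,0]],
  [1,[0.003,-0.002,-0.02],[0,0,0]],
  [1,[0,0,-0.03],[0,0,0]],
  [1,[0,0,-0.015],[0,0,0]],
  [1,[0,0,0],[0,0,0]],
  [1,[0,0,0],[0,0,0]],
])

```text
t: 5.6
position: [551.2, 141.7, 266.4]
tcp_rot: [-156.4, 89.0, 35.5]
ft_force: [0.4, -0.4, -0.9]
opening: 19.9
```

```bash
python3 snap.py w5
```

```text
{'t': 5.6, 'p': [551.2, 141.7, 266.4], 'r': [-156.4, 89.0, 35.5], 'f': [0.4, -0.4, -0.9], 'q': [4.0, 30.0, -28.0, 106.0, 18.0, 47.0, -111.0], 'o': 19.9}
[[0.014, 0.206, -0.978], [0.01, -0.978, -0.206], [-1.0, -0.007, -0.015]]
```

View pics/w5.png

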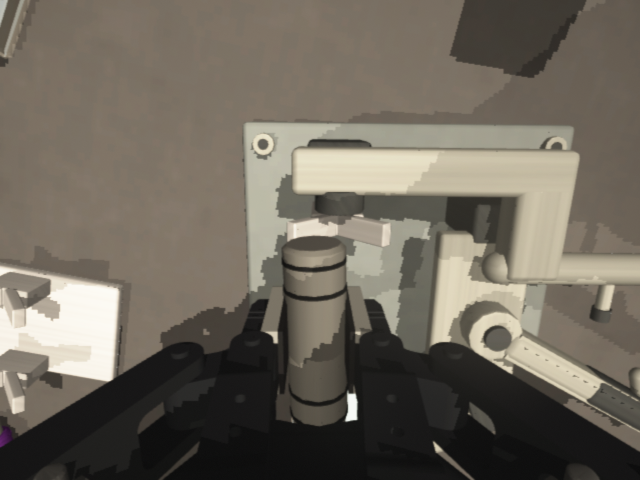

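The cartridge shows about 10 mm left of the vee, at y 141.7 against a wanted 131.5. I'll shift it before descending.

>>> send_rows([
  [1,[0.0005,-0.01,0],[0,0,-0.6]],
  [1,[0,0,0],[0,0,0]],
  [1,[0,0,-0.01],[0,0,0]],
  [1,[0,0,-0.01],[0,0,0]],
  [1,[0,0,0],[0,0,0]],
])

```text
t: 6.07
position: [552.1, 132.0, 249.0]
tcp_rot: [-163.3, 88.7, 27.9]
ft_force: [-0.2, -0.9, -2.6]
opening: 20.3
```

```bash
python3 snap.py w6
```

```text
{'t': 6.07, 'p': [552.1, 132.0, 249.0], 'r': [-163.3, 88.7, 27.9], 'f': [-0.2, -0.9, -2.6], 'q': [4.0, 32.0, -27.0, 107.0, 19.0, 44.0, -111.0], 'o': 20.3}
[[0.02, 0.195, -0.981], [0.01, -0.981, -0.195], [-1.0, -0.006, -0.021]]
```

View pics/w6.png

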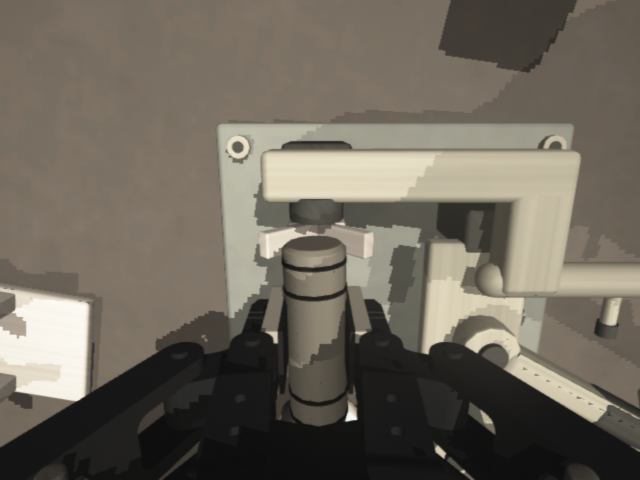

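>>> send_rows([
  [1,[-0.001,0,-0.008],[0,0.4,0]],
  [1,[0,0,-0.008],[0,0,0]],
  [1,[0,0,-0.005],[0,0,0]],
  [1,[0,0,0],[0,0,0]],
])

```text
t: 6.45
position: [551.1, 132.3, 226.5]
tcp_rot: [-150.1, 89.1, 41.1]
ft_force: [-0.9, 0.3, -0.7]
opening: 20.1
```

Run:
```python
from h import *
st=bot.get_state();print(Ro.from_euler("xyz",st["tcp_rot"],degrees=True).as_matrix().round(3).tolist())
```

```text
[[0.012, 0.196, -0.981], [0.011, -0.981, -0.195], [-1.0, -0.008, -0.014]]
```

>>> send_rows([
  [1,[0,0,-0.002],[0,0,0]],
  [1,[0,0,-0.002],[0,0,0]],
  [1,[0,0,0],[0,0,0]],
])

```text
t: 6.7
position: [551.2, 132.4, 221.8]
tcp_rot: [-149.3, 89.1, 41.9]
ft_force: [-0.2, -1.4, 0.7]
opening: 19.9
```

>>> send_rows([
  [1,[0,0,-0.0015],[0,0,0]],
  [1,[0,0,0],[0,0,0]],
])

```text
t: 6.87
position: [551.5, 132.2, 221.2]
tcp_rot: [-153.1, 89.1, 38.1]
ft_force: [-2.4, -1.6, 1.1]
opening: 19.9
```

Run:
```python
from h import *
print(fmt(bot.get_state()))
a=cams.read_camera("scene");b=cams.read_camera("side")
c=np.hstack([cv2.resize(a[225:295,275:345],(400,400),interpolation=cv2.INTER_CUBIC),cv2.resize(b[210:280,270:340],(400,400),interpolation=cv2.INTER_CUBIC)])
cv2.imwrite("pics/p1.png",c)
```

```text
{'t': 6.87, 'p': [551.5, 132.2, 221.2], 'r': [-153.1, 89.1, 38.1], 'f': [-2.4, -1.6, 1.1], 'q': [3.0, 34.0, -26.0, 108.0, 21.0, 42.0, -112.0], 'o': 19.9}
```

View pics/p1.png

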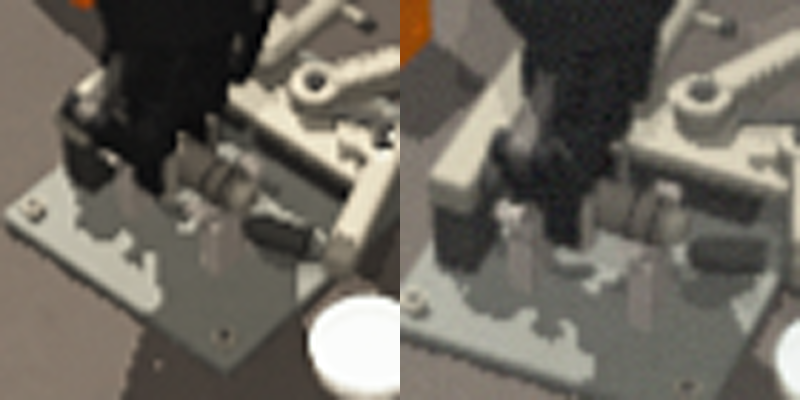

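>>> send_rows([
  [1,[-0.0005,0,-0.0025],[0,0,0]],
  [1,[0,0,0],[0,0,0]],
])

```text
t: 7.13
position: [551.6, 132.1, 221.0]
tcp_rot: [-159.4, 89.0, 31.8]
ft_force: [-3.7, -0.5, 2.0]
opening: 19.7
```

```bash
python3 snap.py w7
python3 - <<'E'
import cv2
a=cv2.imread("pics/w7.png");cv2.imwrite("pics/w7c.png",cv2.resize(a[130:330,210:430],None,fx=3,fy=3,interpolation=cv2.INTER_CUBIC))
E
```

```text
{'t': 7.13, 'p': [551.6, 132.1, 221.0], 'r': [-159.4, 89.0, 31.8], 'f': [-3.7, -0.5, 2.0], 'q': [3.0, 34.0, -25.0, 108.0, 21.0, 42.0, -113.0], 'o': 19.7}
[[0.015, 0.194, -0.981], [0.009, -0.981, -0.194], [-1.0, -0.006, -0.016]]
```

View pics/w7c.png

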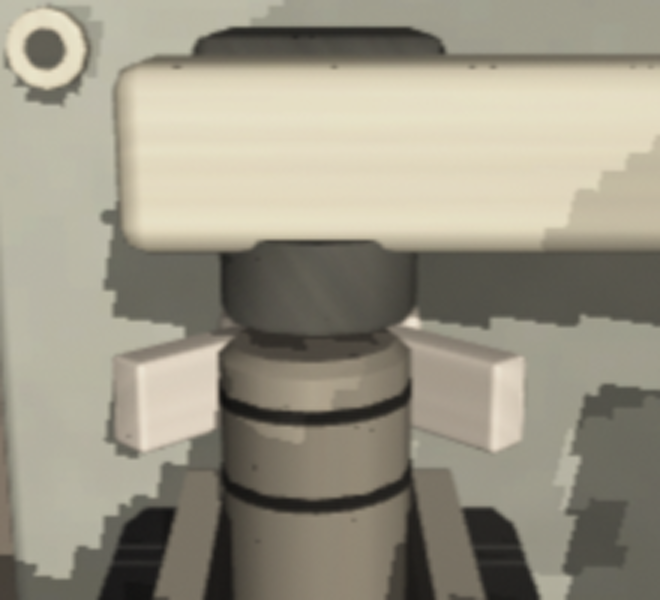

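The cartridge lies centred in the vee, with a small gap to the anvil. I'm letting go.

>>> send_rows([
  [0.3,[0,0,0],[0,0,0]],
  [0.1,[0,0,0],[0,0,0]],
  [0.1,[0,0,0],[0,0,0]],
  [0.1,[0,0,0],[0,0,0]],
])

```text
t: 7.52
position: [551.9, 132.5, 221.7]
tcp_rot: [-159.9, 88.9, 31.3]
ft_force: [0.3, -0.6, -0.2]
opening: 38.9
```

>>> send_rows([
  [0.1,[0,0,0.01],[0,0,0]],
  [0.1,[0,0,0.02],[0,0,0]],
  [0.1,[0,0,0.03],[0,0,0]],
  [0.1,[0,0,0.03],[0,0,0]],
  [0.1,[-0.02,0,0.02],[0,0,0]],
  [0.1,[-0.02,0,0],[0,0,0]],
  [0.1,[0,0,0],[0,0,0]],
])

```text
t: 8.1
position: [509.7, 133.3, 338.9]
tcp_rot: [-154.5, 88.9, 36.8]
ft_force: [0.0, 0.1, -0.3]
opening: 38.5
```

```bash
python3 snap.py w8
```

```text
{'t': 8.1, 'p': [509.7, 133.3, 338.9], 'r': [-154.5, 88.9, 36.8], 'f': [0.0, 0.1, -0.3], 'q': [8.0, 21.0, -31.0, 110.0, 13.0, 52.0, -108.0], 'o': 38.5}
[[0.015, 0.196, -0.98], [0.011, -0.981, -0.196], [-1.0, -0.008, -0.017]]
```

View pics/w8.png

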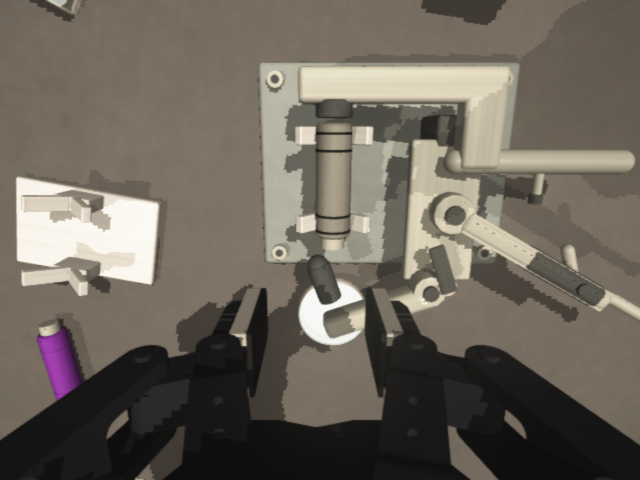

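The cartridge lies in the vee at (334,185), with its plug towards the moving jaw and the handle open. Next I shut the fingers and go to the outer side of the handle.

>>> send_rows([
  [1,[-0.008,-0.034,0],[-0.6,0.9,0]],
  [1,[-0.008,-0.034,0],[0,0,0]],
  [1,[-0.008,-0.034,-0.015],[0,0,0]],
  [1,[-0.008,-0.034,-0.025],[0,0,0]],
  [1,[-0.008,-0.034,-0.02],[0,0,0]],
  [1,[0,0,0],[0,0,0]],
  [1,[0,0,0],[0,0,0]],
])

```text
t: 8.73
position: [471.0, -42.6, 280.3]
tcp_rot: [-166.8, 89.6, 24.7]
ft_force: [0.3, 1.1, 0.6]
opening: -0.0
```

```bash
python3 snap.py w9
```

```text
{'t': 8.73, 'p': [471.0, -42.6, 280.3], 'r': [-166.8, 89.6, 24.7], 'f': [0.3, 1.1, 0.6], 'q': [24.0, 20.0, -26.0, 119.0, 13.0, 43.0, -89.0], 'o': -0.0}
[[0.006, 0.199, -0.98], [0.003, -0.98, -0.199], [-1.0, -0.002, -0.007]]
```

View pics/w9.png

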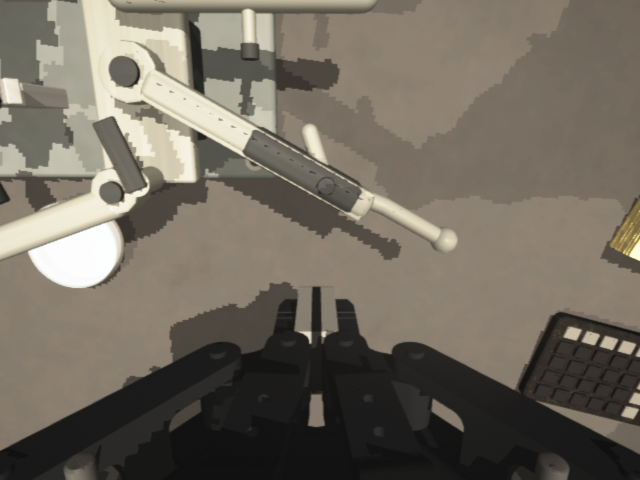

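```bash
cat >> h.py <<'E'
O=np.array([564.6,58.4,0]);PX=np.array([-.1954,.9807,0]);PY=np.array([-.9807,-.1954,0])
def toP(X): d=np.asarray(X)-O; return np.array([d@PX,d@PY,X[2]]).round(1)
def toW(x,y,z=0): return (O+x*PX+y*PY+[0,0,z]).round(1)
E
python3 - <<'E'
from h import *
import pickle
st=pickle.load(open("w9.pkl","rb"))
for n,uv,z in [("pivot",(124,72),78),("hTopL",(258,130),71),("hTopR_outer",(246,155),71),("end in",(372,195),71),("end out",(355,218),71),("ball",(446,240),62),("levermid",(400,216),62),("stopscrew",(250,50),62),("fixed",(250,-2),62),("tips",(316,310),280.3-165)]:
    X=plane("wrist",uv,z,st);print(n,X.round(1),toP(X))
E
```

```text
pivot [544.4  51.1  78. ] [-3.2 21.2 78. ]
hTopL [532.5  -4.5  71. ] [-55.5  43.8  71. ]
hTopR_outer [520.9  -1.   71. ] [-49.7  54.5  71. ]
end in [514.6 -60.1  71. ] [-106.4   72.2   71. ]
end out [502.5 -54.9  71. ] [-99.  83.  71.]
ball [ 498.7 -102.8   62. ] [-145.2   96.1   62. ]
levermid [506.  -77.4  62. ] [-121.7   84.1   62. ]
stopscrew [564.7   5.5  62. ] [-51.9  10.3  62. ]
fixed [584.5   8.5  62. ] [-52.8  -9.8  62. ]
tips [474.6 -42.2 115.3] [-81.  107.9 115.3]
```

>>> send_rows([
  [1,[0,0.004,-0.025],[0,0,0]],
  [1,[0,0,-0.02],[0,0,0]],
  [1,[0,0,-0.01],[0,0,0]],
  [1,[0,0,0],[0,0,0]],
])

```text
t: 9.12
position: [473.7, -36.9, 225.4]
tcp_rot: [-176.9, 89.4, 14.7]
ft_force: [-0.7, 0.6, -0.4]
opening: 0.0
```

>>> send_rows([
  [1,[0.006,0.001,-0.003],[0,0,0]],
  [1,[0.005,0.001,-0.001],[0,0,0]],
  [1,[0,0,0],[0,0,0]],
])

```text
t: 9.37
position: [487.0, -33.3, 222.9]
tcp_rot: [-177.6, 89.3, 14.1]
ft_force: [-0.5, -0.2, 0.0]
opening: -0.1
```

>>> send_rows([
  [1,[0.003,0.0006,0],[0,0,0]],
  [1,[0.003,0.0006,0],[0,0,0]],
  [1,[0,0,0],[0,0,0]],
])

```text
t: 9.62
position: [494.6, -31.6, 224.6]
tcp_rot: [179.2, 89.2, 10.9]
ft_force: [-1.5, 0.7, -0.2]
opening: 0.3
```

>>> send_rows([
  [1,[0.003,0.0006,-0.003],[0,0,0]],
  [1,[0.003,0.0006,-0.001],[0,0,0]],
])

```text
t: 9.78
position: [500.3, -30.7, 220.7]
tcp_rot: [176.9, 89.3, 8.6]
ft_force: [-5.4, -1.5, 2.8]
opening: 0.3
```

>>> send_rows([
  [1,[0.003,0.0006,-0.001],[0,0,0]],
  [1,[0.003,0.0006,0],[0,0,0]],
])

```text
t: 9.95
position: [505.7, -29.8, 219.0]
tcp_rot: [174.9, 89.5, 6.5]
ft_force: [-8.0, -2.3, 2.9]
opening: -0.0
```

>>> send_rows([
  [1,[0.003,0.0006,0],[0,0,0]],
  [1,[0.003,0.0006,0],[0,0,0]],
])

```text
t: 10.12
position: [510.3, -29.3, 217.9]
tcp_rot: [158.8, 89.8, -9.6]
ft_force: [-15.6, -2.3, 8.8]
opening: 0.0
```

>>> send_rows([
  [1,[0.003,0.0006,0],[0,0,0]],
  [1,[0.003,0.0006,0],[0,0,0]],
])

```text
t: 10.28
position: [514.2, -28.8, 216.7]
tcp_rot: [9.4, 89.6, -159.1]
ft_force: [-16.1, -3.0, 10.6]
opening: -0.0
```

>>> send_rows([
  [1,[0.003,0.0006,0],[0,0,0]],
  [1,[0.002,0.0004,0],[0,0,0]],
])

```text
t: 10.45
position: [517.2, -28.5, 215.5]
tcp_rot: [4.6, 89.1, -164.0]
ft_force: [-14.1, -1.6, 9.5]
opening: -0.3
```

>>> send_rows([
  [1,[0.003,0.0005,0.001],[0,0.2,0]],
  [1,[0.002,0.0005,0.0005],[0,0,0]],
])

```text
t: 10.62
position: [519.8, -28.2, 215.5]
tcp_rot: [1.0, 88.4, -167.6]
ft_force: [-14.5, -3.2, 9.9]
opening: 0.0
```

Run:
```python
from h import *
st=bot.get_state();print(fmt(st),Ro.from_euler("xyz",st["tcp_rot"],degrees=True).as_matrix().round(3).tolist(),st["torque"])
```

```text
{'t': 10.62, 'p': [519.8, -28.2, 215.5], 'r': [1.0, 88.4, -167.6], 'f': [-14.5, -3.2, 9.9], 'q': [18.0, 31.0, -23.0, 114.0, 18.0, 40.0, -95.0], 'o': 0.0} [[-0.028, 0.198, -0.98], [-0.006, -0.98, -0.197], [-1.0, 0.001, 0.029]] [-0.67000436  2.74372149 -0.09596527]
```

>>> send_rows([
  [1,[0.002,0.0004,0.0005],[0,-0.4,0]],
  [1,[0.002,0.0004,0.0005],[0,-0.4,0]],
])

```text
t: 10.78
position: [521.8, -28.4, 215.3]
tcp_rot: [8.8, 88.6, -159.9]
ft_force: [-13.9, -3.1, 8.7]
opening: -0.0
```

>>> send_rows([
  [1,[0.002,0.0004,0.0005],[0,-0.4,0]],
  [1,[0.002,0.0004,0.0005],[0,-0.4,0]],
])

```text
t: 10.95
position: [523.7, -28.5, 215.3]
tcp_rot: [21.3, 88.9, -147.5]
ft_force: [-14.8, -2.8, 10.9]
opening: -0.2
```

>>> send_rows([
  [1,[0.003,0.0008,0.0007],[0,-0.4,0]],
  [1,[0.003,0.0008,0.0007],[0,-0.4,0]],
])

```text
t: 11.12
position: [527.2, -28.4, 215.3]
tcp_rot: [38.4, 89.0, -130.5]
ft_force: [-14.5, -5.8, 5.8]
opening: 0.0
```

>>> send_rows([
  [1,[0.003,0.0008,0.0005],[0,-0.3,0]],
  [1,[0.002,0.0008,0.0005],[0,-0.3,0]],
])

```text
t: 11.28
position: [530.3, -28.3, 215.2]
tcp_rot: [51.1, 89.0, -117.9]
ft_force: [-11.4, -3.4, 7.9]
opening: 0.1
```

>>> send_rows([
  [1,[0.002,0.0006,0.0003],[0,-0.2,0]],
  [1,[0.002,0.0006,0.0003],[0,-0.2,0]],
])

```text
t: 11.45
position: [533.0, -28.1, 215.0]
tcp_rot: [58.0, 88.9, -111.1]
ft_force: [-7.5, -3.4, 6.0]
opening: -0.2
```

Run:
```python
from h import *
st=bot.get_state();R=Ro.from_euler("xyz",st["tcp_rot"],degrees=True).as_matrix();print(fmt(st),R.round(3).tolist(), toP(st["position"]+155*R[:,0]))
```

```text
{'t': 11.45, 'p': [533.0, -28.1, 215.0], 'r': [58.0, 88.9, -111.1], 'f': [-7.5, -3.4, 6.0], 'q': [17.0, 32.0, -22.0, 112.0, 19.0, 40.0, -96.0], 'o': -0.2} [[-0.007, 0.189, -0.982], [-0.018, -0.982, -0.189], [-1.0, 0.016, 0.01]] [-81.2  49.5  60. ]
```

>>> send_rows([
  [1,[0.0015,0.0005,0],[0.1,0,0]],
  [1,[0.0015,0.0005,0],[0.1,0,0]],
])

```text
t: 11.62
position: [535.3, -27.9, 214.4]
tcp_rot: [46.5, 88.9, -122.7]
ft_force: [-5.3, -3.6, 4.8]
opening: -0.1
```

>>> send_rows([
  [1,[0.0012,0.0004,0],[0,0,0]],
])

```text
t: 11.7
position: [536.5, -27.9, 214.3]
tcp_rot: [44.8, 88.9, -124.4]
ft_force: [-2.9, -0.8, 3.6]
opening: 0.1
```

>>> send_rows([
  [1,[0.001,0.0003,0],[0,0,0]],
])

```text
t: 11.78
position: [537.5, -27.7, 214.1]
tcp_rot: [44.0, 88.8, -125.2]
ft_force: [-2.5, -0.5, 0.6]
opening: -0.0
```

>>> send_rows([
  [1,[0.001,0.0003,0],[0,0,0]],
])

```text
t: 11.87
position: [538.8, -27.5, 214.0]
tcp_rot: [44.5, 88.8, -124.7]
ft_force: [-0.0, -1.5, 0.3]
opening: 0.1
```

The force has dropped to zero, so I'm checking whether the handle has snapped over.

```bash
python3 snap.py w10;python3 - <<'E'
from h import *
a=cams.read_camera("scene");b=cams.read_camera("side")
c=np.hstack([cv2.resize(a[195:295,265:395],(520,400),interpolation=cv2.INTER_CUBIC)[:,:400],cv2.resize(b[190:290,260:360],(400,400),interpolation=cv2.INTER_CUBIC)])
cv2.imwrite("pics/p2.png",c)
E
```

```text
{'t': 11.87, 'p': [538.8, -27.5, 214.0], 'r': [44.5, 88.8, -124.7], 'f': [-0.0, -1.5, 0.3], 'q': [17.0, 32.0, -22.0, 111.0, 19.0, 41.0, -96.0], 'o': 0.1}
[[-0.012, 0.187, -0.982], [-0.017, -0.982, -0.187], [-1.0, 0.014, 0.015]]
```

View pics/w10.png

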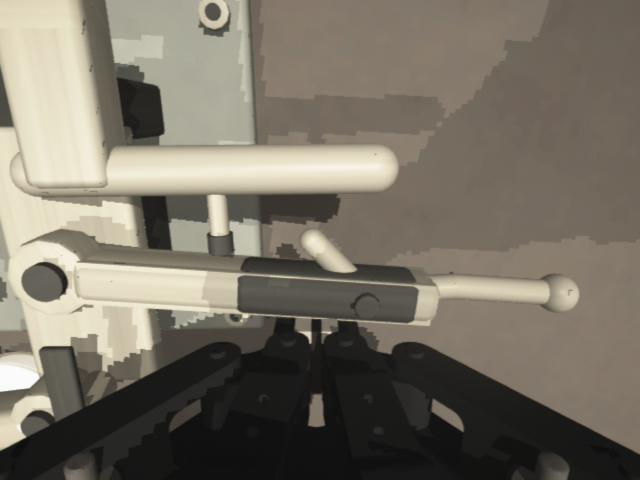

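View pics/p2.png

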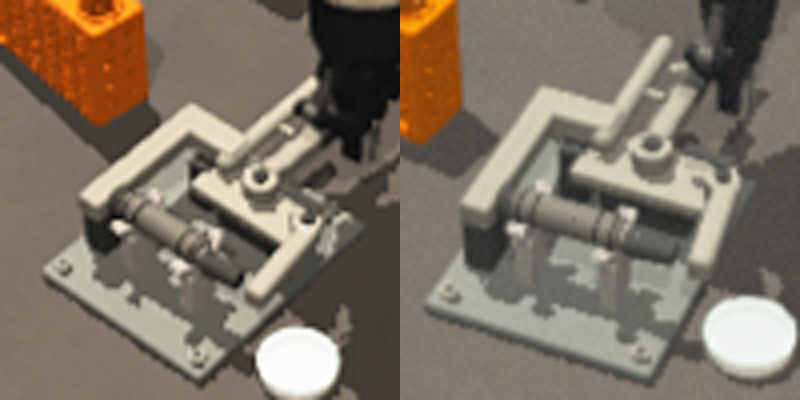

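The stop screw tip at (220,250) is touching or nearly touching the handle. I'll back off and see whether it holds.

>>> send_rows([
  [1,[-0.004,-0.0008,0],[0,0,0]],
  [1,[-0.01,-0.002,0],[0,0,0]],
  [1,[-0.01,-0.002,0],[0,0,0]],
  [1,[0,0,0],[0,0,0]],
])

```text
t: 12.35
position: [512.4, -32.1, 213.9]
tcp_rot: [45.3, 88.9, -123.9]
ft_force: [0.5, -0.9, -0.0]
opening: 0.0
```

```bash
python3 snap.py w11
```

```text
{'t': 12.35, 'p': [512.4, -32.1, 213.9], 'r': [45.3, 88.9, -123.9], 'f': [0.5, -0.9, -0.0], 'q': [18.0, 30.0, -22.0, 115.0, 19.0, 39.0, -96.0], 'o': 0.0}
[[-0.011, 0.188, -0.982], [-0.016, -0.982, -0.188], [-1.0, 0.014, 0.014]]
```

View pics/w11.png

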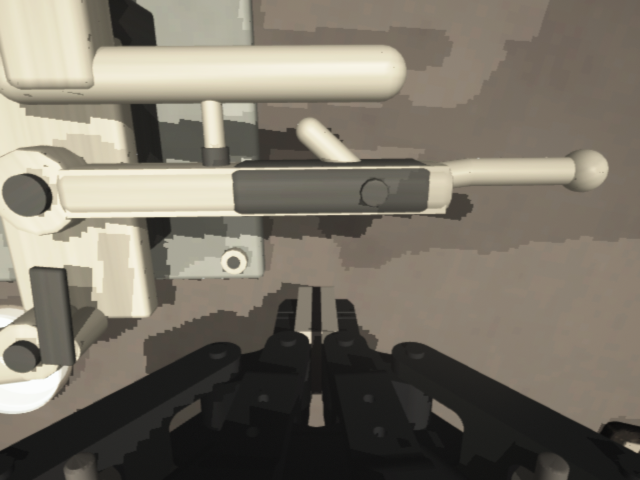

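The handle stays locked on the stop with the hand off it: the bar is parallel to the fixed one at row 190, the screw tip is at (215,155), and the lever ball is at (587,171).

Run:
```python
from h import *
import pickle
st=pickle.load(open("w11.pkl","rb"))
for n,uv,z in [("ball",(587,171),62),("lever",(520,171),62),("fixend",(405,74),62),("hend",(450,190),71),("nub",(310,128),62)]:
    X=plane("wrist",uv,z,st);print(n,X.round(1),toP(X))
R=Ro.from_euler("xyz",st["tcp_rot"],degrees=True).as_matrix()
print("tip now",toP(st["position"]+165*R[:,0]))
print("goal over",toW(-150,-20), toW(-150,60))
```

```text
ball [ 581.  -105.7   62. ] [-164.2   16.    62. ]
lever [577.2 -85.5  62. ] [-143.6   15.8   62. ]
fixend [597.1 -44.2  62. ] [-107.   -11.9   62. ]
hend [568.6 -62.7  71. ] [-119.6   19.7   71. ]
nub [577.6 -20.5  62. ] [-80.    2.6  62. ]
tip now [-80.9  71.1  48.9]
goal over [613.5 -84.8   0. ] [ 535.1 -100.4    0. ]
```

>>> send_rows([
  [1,[0,0,0.035],[0.9,-0.6,0]],
  [1,[0,0,0.035],[0,0,0]],
  [1,[0.03,-0.016,0],[0,0,0]],
  [1,[0.036,-0.02,0],[0,0,0]],
  [1,[0.036,-0.02,0],[0,0,0]],
  [1,[0,0,0],[0,0,0]],
  [1,[0,0,0],[0,0,0]],
])

```text
t: 12.98
position: [617.8, -90.7, 290.4]
tcp_rot: [151.2, 89.8, -17.9]
ft_force: [-0.4, 0.9, -0.7]
opening: 0.1
```

```bash
python3 snap.py w12
python3 - <<'E'
from h import *
st=bot.get_state();R=Ro.from_euler("xyz",st["tcp_rot"],degrees=True).as_matrix();print(toP(st["position"]+165*R[:,0]))
E
```

```text
{'t': 12.98, 'p': [617.8, -90.7, 290.4], 'r': [151.2, 89.8, -17.9], 'f': [-0.4, 0.9, -0.7], 'q': [23.0, 33.0, -24.0, 97.0, 16.0, 53.0, -86.0], 'o': 0.1}
[[0.004, 0.189, -0.982], [-0.001, -0.982, -0.189], [-1.0, 0.002, -0.004]]
[-157.4  -23.5  125.4]
```

View pics/w12.png

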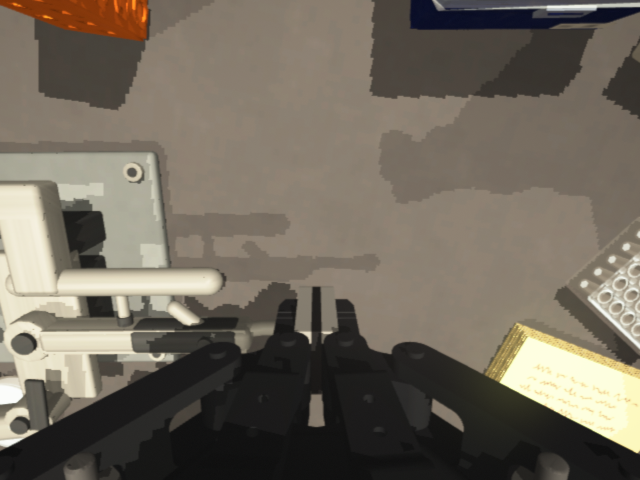

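>>> send_rows([
  [1,[0.001,0,-0.03],[0,0,0]],
  [1,[0,0,-0.025],[0,0,0]],
  [1,[0,0,-0.01],[0,0,0]],
  [1,[0,0,0],[0,0,0]],
])

```text
t: 13.37
position: [617.2, -89.9, 224.7]
tcp_rot: [151.0, 89.6, -18.1]
ft_force: [0.0, 0.4, 0.1]
opening: 0.2
```

```bash
cat > tip.py <<'E'
from h import *
st=bot.get_state();R=Ro.from_euler("xyz",st["tcp_rot"],degrees=True).as_matrix();print(fmt(st),R[:,0].round(3),toP(st["position"]+160*R[:,0]))
E
python3 tip.py
```

```text
{'t': 13.37, 'p': [617.2, -89.9, 224.7], 'r': [151.0, 89.6, -18.1], 'f': [0.0, 0.4, 0.1], 'q': [21.0, 38.0, -22.0, 99.0, 18.0, 46.0, -88.0], 'o': 0.2} [ 0.006 -0.002 -1.   ] [-156.2  -23.5   64.7]
```

>>> send_rows([
  [1,[-0.007,-0.0015,-0.003],[0,0,0]],
  [1,[-0.006,-0.001,-0.002],[0,0,0]],
  [1,[0,0,0],[0,0,0]],
])

```text
t: 13.62
position: [602.6, -91.6, 221.1]
tcp_rot: [151.9, 89.6, -17.1]
ft_force: [-1.1, -0.3, -0.4]
opening: -0.1
```

>>> send_rows([
  [1,[-0.003,-0.0006,0],[0,0,0]],
  [1,[-0.003,-0.0006,0],[0,0,0]],
])

```text
t: 13.78
position: [596.3, -92.9, 222.9]
tcp_rot: [152.9, 89.5, -16.1]
ft_force: [0.7, 0.4, -0.6]
opening: 0.1
```

>>> send_rows([
  [1,[-0.003,-0.0006,0],[0,0,0]],
  [1,[-0.003,-0.0006,0],[0,0,0]],
])

```text
t: 13.95
position: [590.0, -94.3, 224.0]
tcp_rot: [153.6, 89.4, -15.4]
ft_force: [0.2, 0.6, -0.2]
opening: -0.1
```

>>> send_rows([
  [1,[-0.003,-0.0006,-0.001],[0,0,0]],
  [1,[-0.003,-0.0006,-0.001],[0,0,0]],
])

```text
t: 14.12
position: [583.6, -95.7, 222.7]
tcp_rot: [153.9, 89.3, -15.1]
ft_force: [0.6, -0.1, 0.6]
opening: -0.2
```

>>> send_rows([
  [1,[-0.003,-0.0006,0],[0,0,0]],
  [1,[-0.003,-0.0006,0],[0,0,0]],
])

```text
t: 14.28
position: [577.1, -96.9, 222.7]
tcp_rot: [155.2, 89.3, -13.8]
ft_force: [0.7, 1.7, 0.4]
opening: -0.4
```

```bash
python3 tip.py; python3 snap.py w13;python3 - <<'E'
from h import *
a=cams.read_camera("scene");b=cams.read_camera("side")
c=np.hstack([cv2.resize(a[190:270,315:395],(400,400),interpolation=cv2.INTER_CUBIC),cv2.resize(b[180:260,305:385],(400,400),interpolation=cv2.INTER_CUBIC)])
cv2.imwrite("pics/p3.png",c)
E
```

```text
{'t': 14.28, 'p': [577.1, -96.9, 222.7], 'r': [155.2, 89.3, -13.8], 'f': [0.7, 1.7, 0.4], 'q': [23.0, 35.0, -22.0, 105.0, 18.0, 43.0, -88.0], 'o': -0.4} [ 0.012 -0.003 -1.   ] [-155.6   16.3   62.7]
{'t': 14.28, 'p': [577.1, -96.9, 222.7], 'r': [155.2, 89.3, -13.8], 'f': [0.7, 1.7, 0.4], 'q': [23.0, 35.0, -22.0, 105.0, 18.0, 43.0, -88.0], 'o': -0.4}
[[0.012, 0.191, -0.982], [-0.003, -0.982, -0.191], [-1.0, 0.005, -0.011]]
```

View pics/w13.png

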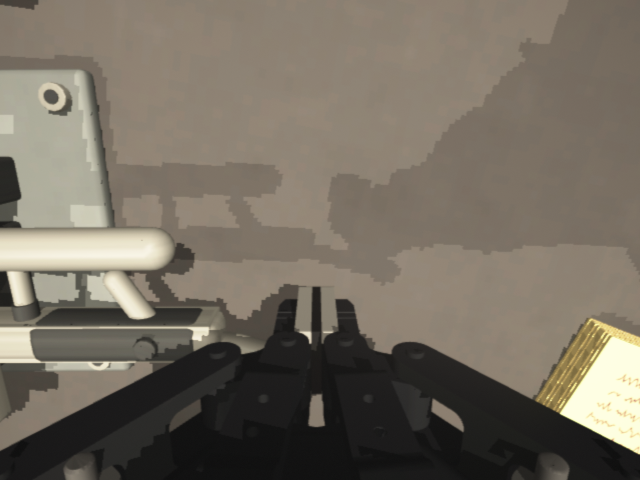

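View pics/p3.png

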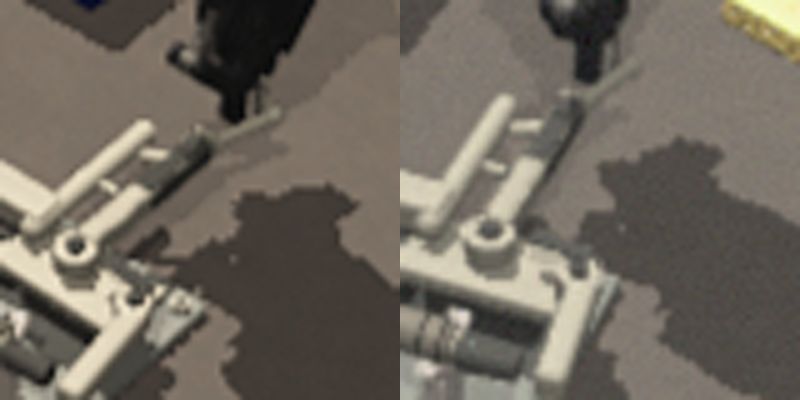

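The lever is deflecting outwards with its nose nearing the fixed handle, and the handle is still locked. I'm continuing.

>>> send_rows([
  [1,[-0.003,-0.0006,0],[0,0,0]],
  [1,[-0.003,-0.0006,0],[0,0,0]],
])

```text
t: 14.6
position: [571.5, -97.9, 222.7]
tcp_rot: [157.2, 89.2, -11.8]
ft_force: [2.4, 1.5, -0.1]
opening: 0.1
```

>>> send_rows([
  [1,[-0.003,-0.0006,0],[0,0,0]],
  [1,[-0.003,-0.0006,0],[0,0,0]],
])

```text
t: 14.77
position: [565.3, -99.0, 222.9]
tcp_rot: [159.3, 89.2, -9.6]
ft_force: [2.9, 1.7, -0.0]
opening: -0.3
```

>>> send_rows([
  [1,[-0.003,-0.0006,0],[0,0,0]],
  [1,[-0.003,-0.0006,0],[0,0,0]],
])

```text
t: 14.93
position: [558.8, -100.3, 223.1]
tcp_rot: [159.5, 89.1, -9.5]
ft_force: [2.5, 0.5, 0.3]
opening: -0.1
```

```bash
python3 tip.py
python3 - <<'E'
from h import *
a=cams.read_camera("scene");b=cams.read_camera("side")
c=np.hstack([cv2.resize(a[190:290,275:375],(400,400),interpolation=cv2.INTER_CUBIC),cv2.resize(b[180:280,275:375],(400,400),interpolation=cv2.INTER_CUBIC)])
cv2.imwrite("pics/p4.png",c)
E
```

```text
{'t': 14.93, 'p': [558.8, -100.3, 223.1], 'r': [159.5, 89.1, -9.5], 'f': [2.5, 0.5, 0.3], 'q': [24.0, 33.0, -22.0, 108.0, 18.0, 41.0, -87.0], 'o': -0.1} [ 0.015 -0.002 -1.   ] [-155.3   34.5   63.1]
```

View pics/p4.png

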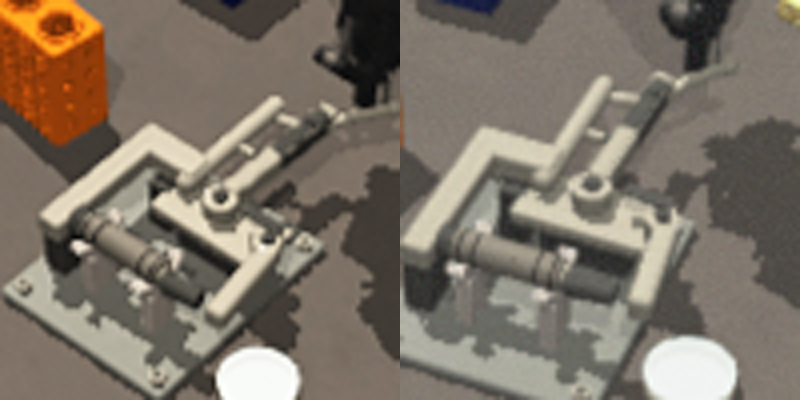

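>>> send_rows([
  [1,[-0.003,-0.0006,0],[0,0,0]],
  [1,[-0.003,-0.0006,0],[0,0,0]],
])

```text
t: 15.2
position: [552.4, -101.8, 223.0]
tcp_rot: [158.1, 89.2, -10.9]
ft_force: [1.6, 0.0, 0.2]
opening: -0.2
```

>>> send_rows([
  [1,[-0.003,-0.0006,0],[0,0,0]],
  [1,[-0.003,-0.0006,0],[0,0,0]],
])

```text
t: 15.37
position: [545.9, -103.1, 223.0]
tcp_rot: [158.3, 89.2, -10.7]
ft_force: [1.6, 1.7, -0.2]
opening: 0.3
```

>>> send_rows([
  [1,[-0.003,-0.0006,0],[0,0,0]],
  [1,[-0.003,-0.0006,0],[0,0,0]],
])

```text
t: 15.53
position: [539.3, -104.5, 223.1]
tcp_rot: [158.4, 89.1, -10.5]
ft_force: [3.2, -0.3, 1.1]
opening: -0.0
```

```bash
python3 tip.py
python3 - <<'E'
from h import *
a=cams.read_camera("scene");b=cams.read_camera("side")
c=np.hstack([cv2.resize(a[190:290,275:375],(400,400),interpolation=cv2.INTER_CUBIC),cv2.resize(b[180:280,275:375],(400,400),interpolation=cv2.INTER_CUBIC)])
cv2.imwrite("pics/p5.png",c)
E
```

```text
{'t': 15.53, 'p': [539.3, -104.5, 223.1], 'r': [158.4, 89.1, -10.5], 'f': [3.2, -0.3, 1.1], 'q': [26.0, 32.0, -22.0, 110.0, 18.0, 40.0, -87.0], 'o': -0.0} [ 0.015 -0.003 -1.   ] [-155.7   54.4   63.1]
```

View pics/p5.png

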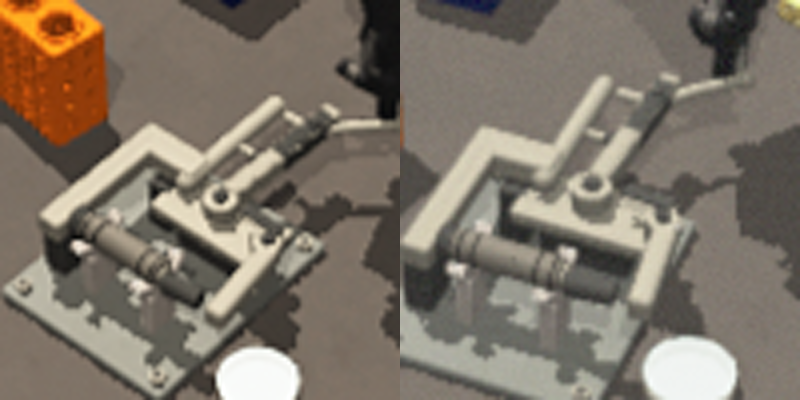

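>>> send_rows([
  [1,[-0.003,0.002,0],[0,0,0]],
  [1,[-0.003,0.002,0],[0,0,0]],
])

```text
t: 15.8
position: [532.7, -101.3, 223.0]
tcp_rot: [154.0, 89.2, -15.1]
ft_force: [0.0, -0.0, -0.2]
opening: -0.3
```

>>> send_rows([
  [1,[-0.002,0.0,0],[0,0,0]],
  [1,[-0.002,0.0,0],[0,0,0]],
])

```text
t: 15.97
position: [527.7, -100.5, 222.6]
tcp_rot: [153.3, 89.3, -15.7]
ft_force: [0.3, 0.4, -0.1]
opening: -0.3
```

```bash
python3 tip.py
python3 - <<'E'
from h import *
a=cams.read_camera("scene");b=cams.read_camera("side")
c=np.hstack([cv2.resize(a[190:290,275:375],(400,400),interpolation=cv2.INTER_CUBIC),cv2.resize(b[180:280,275:375],(400,400),interpolation=cv2.INTER_CUBIC)])
cv2.imwrite("pics/p6.png",c)
E
```

```text
{'t': 15.97, 'p': [527.7, -100.5, 222.6], 'r': [153.3, 89.3, -15.7], 'f': [0.3, 0.4, -0.1], 'q': [25.0, 31.0, -22.0, 112.0, 18.0, 40.0, -87.0], 'o': -0.3} [ 0.012 -0.003 -1.   ] [-149.6   65.5   62.6]
```

View pics/p6.png

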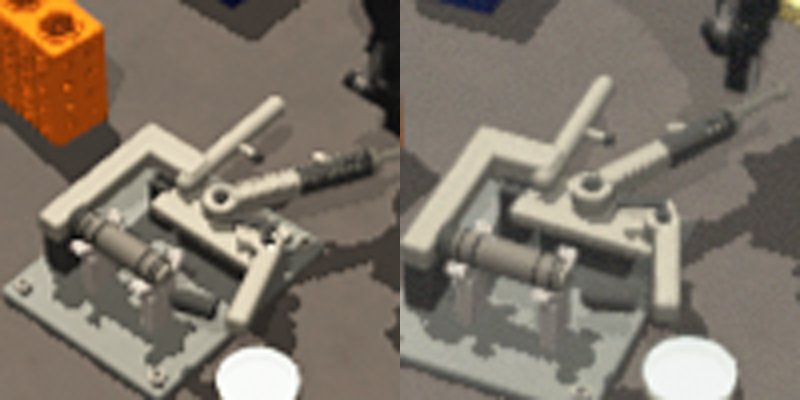

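The pliers have sprung open. I'm withdrawing clear and checking.

>>> send_rows([
  [1,[0.012,0.0,0],[0,0,0]],
  [1,[0.012,0,0.01],[0,0,0]],
  [1,[0,0,0.04],[0,0,0]],
  [1,[0,0,0.04],[0,0,0]],
  [1,[-0.02,0.03,0.03],[0,0,0]],
  [1,[-0.03,0.035,0],[0,0,0]],
  [1,[-0.02,0.035,0],[0,0,0]],
  [1,[0,0,0],[0,0,0]],
])

```text
t: 16.73
position: [482.1, -2.5, 342.7]
tcp_rot: [161.7, 89.5, -7.5]
ft_force: [0.8, 1.2, 0.9]
opening: -0.1
```

>>> send_rows([
  [1,[0,0.03,0],[0,0,0]],
  [1,[0,0.03,0],[0,0,0]],
  [1,[0,0,0],[0,0,0]],
])

```text
t: 16.98
position: [480.6, 60.5, 343.9]
tcp_rot: [156.9, 89.3, -12.3]
ft_force: [-0.4, 0.4, -0.7]
opening: 0.2
```

```bash
python3 snap.py w14;python3 - <<'E'
from h import *
a=cams.read_camera("scene");cv2.imwrite("pics/s_end.png",a)
b=cv2.imread("pics/scene0.png")
for nm,(x,y,w,h) in dict(dish=(325,270,30,35),jar=(228,212,28,40),plate=(178,258,60,45),calc=(415,212,50,35)).items():
    d=cv2.absdiff(a[y:y+h,x:x+w],b[y:y+h,x:x+w]);print(nm,d.mean())
E
```

```text
{'t': 16.98, 'p': [480.6, 60.5, 343.9], 'r': [156.9, 89.3, -12.3], 'f': [-0.4, 0.4, -0.7], 'q': [16.0, 16.0, -31.0, 115.0, 11.0, 51.0, -100.0], 'o': 0.2}
[[0.011, 0.187, -0.982], [-0.002, -0.982, -0.187], [-1.0, 0.005, -0.011]]
dish 15.439047619047619
jar 13.773809523809524
plate 17.268395061728395
calc 6.916761904761905
```

View pics/w14.png

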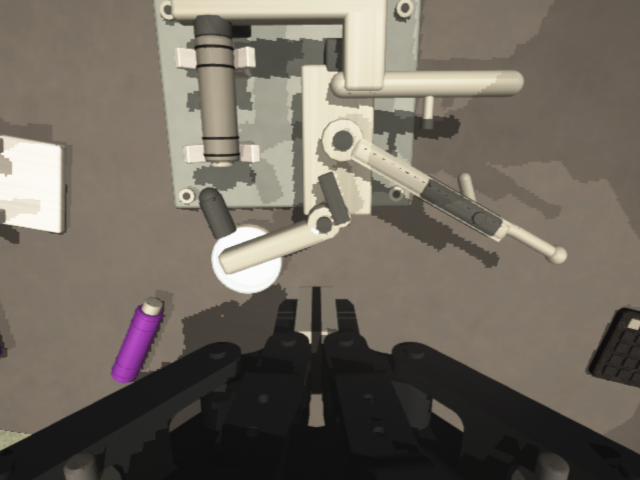

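View pics/s_end.png

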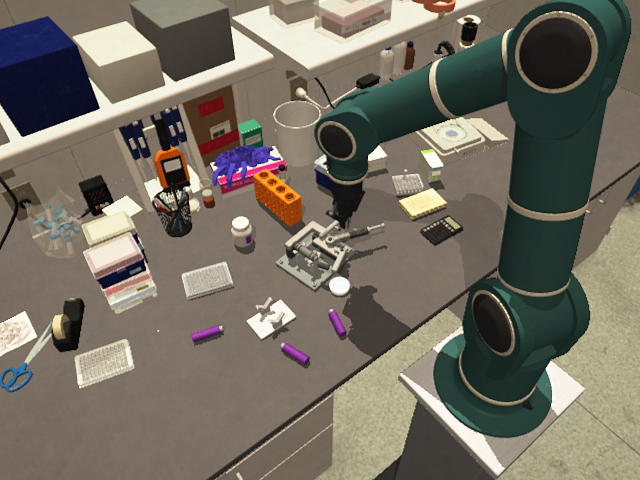

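Run:
```python
import cv2,numpy as np
a=cv2.imread("pics/w14.png");b=cv2.imread("pics/w8.png")
c=np.hstack([cv2.resize(a[0:180,165:285],(400,600),interpolation=cv2.INTER_CUBIC),cv2.resize(b[95:275,275:395],(400,600),interpolation=cv2.INTER_CUBIC)]);cv2.imwrite("pics/cmp.png",c)
```

```text
(no output)
```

View pics/cmp.png

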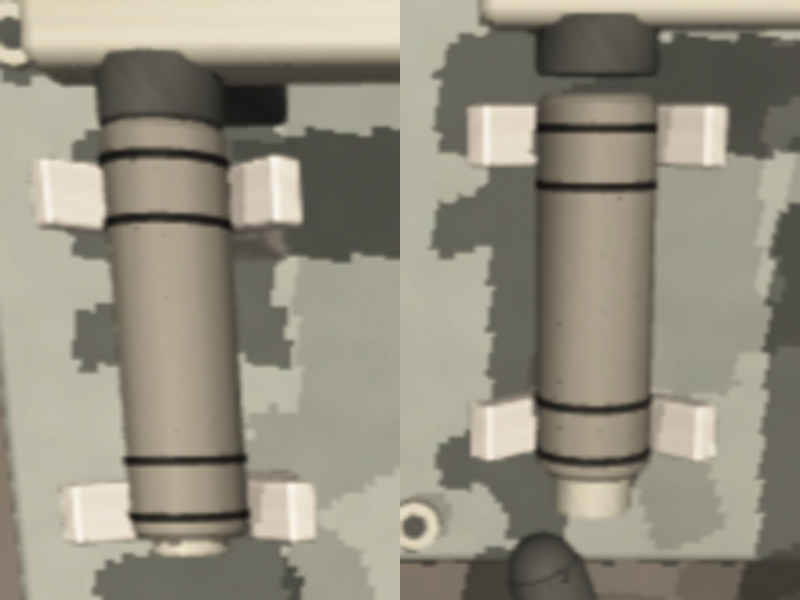

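The crop compares now (left) with before the squeeze (right). The plug stub has gone from about 40 px to about 15 px, and the cartridge sits level in both vees against the anvil. I'm handing in.

```bash
python3 -c "
from station import ticket
print(ticket.finish_job())"
```

```text
the job is handed in; nothing more can be done
None
```

I carried out the whole sequence and handed the job in at about 17 s of the 58 s; the hand-in gives no verdict.

- **Placing:** I took the grey cartridge from its rest, laid it in the vee with the plug towards the moving jaw, and let go. The wrist view showed it centred in the vee.
- **Squeezing:** The measured wrist force peaked at about 20 N and fell to zero as the handle went over. I stopped there and backed off. The handle stayed locked on the stop screw with the hand off it.
- **Releasing:** I pushed the lever outwards with readings up to about 3 N. It had visibly deflected well before the lock let go, and then the pliers sprang open.

**Last checks:**
- The handle is back at its open angle in the pictures.
- The plug stub is much shorter than before, about 3 mm by eye, so it looks home.
- The cartridge lies level in both vee blocks, its far end against the anvil. That puts its centre about 3 mm off the cradle point, inside the 7 mm allowed.
- The wrist force is near zero and the hand is clear of everything.
- By eye the bystanders have not moved. The image-difference numbers (about 7 to 17 grey levels) did not settle this on their own, because the arm's shadow had changed.

I could not read the joint values directly, so the handle, plug and release figures are judged from the pictures and the force readings.

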